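# Tip tray into the nail dryer, clip held open on its card

### The arm

A 6-joint arm with a two-finger parallel gripper is mounted at the origin on the work surface. World frame = base frame: x ahead of the robot, y to its left, z up, the work surface at z = 0. Lengths are in m, angles in rad, forces in N, time in s.
With the tool pointing down it reaches from about 0.325 to 0.85 m from the base axis. Payload 4.4 kg.
Tool frame: the origin (TCP) lies midway between the tips of the shut fingers; the grasp point (between the pads) lies 19 mm behind it; z points along the fingers, y is the line along which they close (so a half turn about z gives the same grasp; the last joint's range is limited). The gripper opens to 94 mm and grips with 3 to 60 N. Pads are 16 mm wide; open, the fingers measure 119 mm over their backs; the gripper's body (75 mm by 177 mm) begins 78 mm behind the grasp point.
Start: joints at [-1.274, 0.207, 1.542, -0, 1.393, -0.15], TCP at [0.249, -0.518, 0.205] pointing down, gripper open.
Joint ranges: [-2.73, 2.73], [-0.86, 2.22], [0.23, 2.46], [-1.11, 4.25], [0.08, 2.63], [-2.82, 2.82]. Speed limits (rad/s): [2.79, 2.79, 3.14, 3.14, 3.14, 3.14].

### API

Orientations are given as a unit quaternion [x, y, z, w].
In Python, from cell import robot gives the robot as it stands.
- The arm moves only by the shell command python3 -m crank 'ROWS' [OPENING] [FORCE]. ROWS is JSON, a list of rows, each a list of 2 entries, a list of its own where there are three numbers: the shift along the tool's x, y, z each as a share of 0.15 m, from -1 to 1, then the turn, a rotation vector about the tool's x, y, z each as a share of 45 degrees, from -1 to 1. A call has 1 to 5 rows; each row is the pose to reach, as a shift and turn from the pose commanded when the call began, along the tool's axes at that moment; what a row does not reach only later rows make up. A row lasts 1/8 s, in which the tool goes at most 62.5 mm and 10.7 degrees, less where a joint would pass 70% of its speed; a pose out of reach is approached as far as the arm can. A call with a number of a shift or a turn outside -1 to 1 is refused whole. A call with a gripper value outside its range is refused whole. OPENING is the closure, from -1 (fully open) to 1 (shut), set as the call begins (- or left out, the last holds). The fingers move at their own pace and stop on an object; FORCE is the grip in N (left out, the last holds). Time passes only in rows, so rows that repeat a pose let the fingers close. It gives the time, the measured TCP pose, the force, the opening and the grip force at its end, in the units of the state.
- robot.observe(): the state, without advancing time (a new reading comes with each control period).
- robot.camera(name): name is "scene" or "side" or "wrist"; returns a dict with "image" (400x640x3 uint8, red, green, blue), "range_z" (400x640 float32, m along the optical axis (not along the pixel's ray), 0 where there is no reading), "fx", "fy", "cx", "cy" (pixels), "camera_from_world" (4x4, takes a point from world to camera coordinates). Camera axes: x right, y down, z forward; pixel columns grow to the right and rows downward; lengths in m; the calibration is good to about 2 mm. A picture is of the moment at which its call begins.
- robot.job_done(): hands the job in; it is judged then, once.
Trained networks look in a picture, given as the dict that the camera call returned (one of the last four; its "shot" number tells which), for a name from the list of things; names that differ only in an ending like _2 or _b are one class to them, and where a whole thing is asked for, a point or a joint stands for the part that bears it (a point fixed in the world has none). Each returns a list of dicts, best first, with "p" (0 to 1); they miss things now and then, are a little off and sometimes report something else, mostly with a low value. They report only what shows in the picture. A call takes as long as a camera call.
- robot.trace(picture, query): "region" (400x640 bool, what is visible of it) and "pixel" ([column, row] in pixels, amid what is visible of it).
The state is a dict: "clock": time; "joints": joint angles; "joint_velocities": joint speeds; "joint_efforts": joint torques, N m; "eef_pos": TCP position; "tool_rot": TCP orientation; "wrist_force": force on the tool from outside, world axes, zero at the start; "moment": the same for the moment, N m; "grip_width": finger opening in m; "gripper_force": force on a finger pad.
Only numpy, scipy, OpenCV 4.12 (cv2) and the standard library are available. Lean on these libraries where they do the work, as an engineer would, in place of code of your own. Each camera call takes 0.05 s, during which the arm holds its last target. There are 200 camera calls.

### The job

Slide the loaded tip tray fully home into the slot of the nail dryer with both tip stands still standing on it, and let go of it. Then take the wooden spring clip by its two levers, squeeze it wide open and hold it in the air gaping around one upright side edge of the card on the tray, the edge well between the jaws and neither jaw touching it, so that I can slip the price list in beside it. Finish while still holding the clip open there, and leave the tray home and the other things on the sill where they are.

Things in the scene. Friction and masses are not known exactly. Their poses are not given: they have to be found in the camera images.
- dryer: Nail dryer: off-white hood fixed on the sill, 130 deep (x) x 170 wide (y) x 82 mm high, fan in its flat top, toggle switch on top (rises to 97 mm), battery box behind. Origin: centre of the hood's footprint on the sill; x points into the mouth, away from the robot (within 0.2 rad), y left, z up. No floor: trays slide on the sill. Inside of the rear wall (the tray's stop) at x = +53 mm.
- slot_mouth (a point): Middle of the dryer's mouth, x = -65 mm of the dryer, axes as the dryer's. Mouth 126 mm wide, 62 mm high. A lip along each side wall, 8.5 to 12.5 mm above the sill and 56 mm from the middle, roofs a slot for the tray's edge. Two splayed lead-in horns 12.5 mm high reach 17 mm out in front and catch about 8 mm of sideways error.
- tip_tray: Loaded tray, loose, 0.3 kg in all, before the mouth, a little askew. White plate 200 (x) x 122 (y) x 5 mm; its long edges run in the slots (2 mm free each side). Origin: centre of underside; x towards the dryer, y left. Load area with a 13 mm high rim: x -45 to 94, y +-54 mm. Home, its far edge meets the dryer's rear wall: origin at x = -47, y = 0 mm of the dryer, 82 mm of plate outside.
- tray_fin (a point): Top centre of the tray's pull fin, at x = -96, y = 0, z = 37 mm of the tray: upright block 28 long (x) x 12 thick (y) x 32 mm high on the plate, overhanging its near edge by 10 mm. Pinch it across y from above, fingertips about 12 mm over the sill; a 15 N pinch will do.
- card: Stiff colour card fixed upright across the tray in a low clear foot (14 x 70 mm, top 17 mm above the sill). Card 3 thick (x) x 100 wide (y) x 60 mm high, 12 to 72 mm above the sill, 36 mm behind the fin. Origin: in the card's plane at the tray's underside (x = -60, y = 0 of the tray); axes as the tray's.
- card_left (a point): Middle of the card's left upright edge (y = +50 mm of the card), 42 mm above the sill.
- card_right (a point): Middle of the card's right upright edge (y = -50 mm of the card), 42 mm above the sill.
- stand_a: Loose false-tip stand on the tray, 30 g: steel foot 28 mm across and 7 mm high, thin post, one false nail on top, 32 mm high. Origin: centre of its underside, z up.
- stand_b: The other, equal tip stand on the tray.
- clip: Wooden spring clip, clothes-peg kind, 40 g, lying on its side left or right of the tray, z up along its pivot. 88 long, 22 high as it lies, 36 mm across the lever ends. Origin: on the pivot, at the underside. This is half a (y > 0). Shut, the clip's axis is x (within 0.6 rad of pointing away from the robot): jaws reach 47 mm ahead of the pivot, levers 41 mm behind it, each splayed 0.25 rad.
- clip_jaw (a joint): Opening of the clip, rad: 0 shut, 0.5 fully open (stop; 24 mm between the tips, 18 mm at 20 mm behind them; levers then parallel, 14 mm over all). Pinch the levers about 30 mm behind the pivot: it starts to open at 4 N and is fully open from 12 N; 22 N is a sure grip. The clip's axis is at half a's yaw minus half this angle.
- clip_tip_a (a point): Tip of half a's jaw, on its inner face, half-way up the clip's 22 mm height, 47 mm from the pivot. Axes of half a: x towards the tip, y from half b to half a.
- clip_tip_b (a point): The same point on half b. Axes of half b: x towards its tip, y from half b to half a.
- enamel_tray: Round enamel tray 180 mm across, 14 mm high, on the other side from the clip, with the buffer on it. Leave alone.
- buffer: Grey nail buffer block 90 x 26 x 24 mm on the enamel tray. Leave alone.
- polish_a: Closed pink polish bottle 35 mm across, 78 mm high, beside the dryer. Leave alone.
- polish_b: The other polish bottle, on the dryer's other side. Leave alone.
- orange_stick: Wooden orange stick 116 mm long, 6 mm thick. Leave alone.
- remover: Clear plastic bottle 60 mm across, 130 mm high. Leave alone.
- soak_bowl: White bowl 110 mm across, 45 mm high. Leave alone.
- nail_file: Flat nail file 140 x 20 x 5 mm. Leave alone.

How it is judged:
By the outcome, as a careful person would: the job done as asked, in the order asked, and still so for the second after the job is handed in, while the arm keeps its last pose, push and grip.
It also fails if it takes over 59 s, if anything falls off the work surface, if the arm or the gripper's body presses on something with over 40 N, if the wrist force passes 120 N, or if a joint passes its speed limit or range.

## Working session

There is one attempt and no reset: what is moved stays moved. The work goes in short steps, Python scripts to look and compute and a shell command to move; the robot and the scene stay as the last step left them, time stands still between calls to the robot, and variables do not carry over. Pictures are saved under pics/ and viewed, at most 10 in all, crops included, and the job is handed in when it is done.

```bash
ls; mkdir -p pics; cat > h.py <<'E'
import numpy as np, cv2
from cell import robot
from scipy.spatial.transform import Rotation as R
def world(pic, mask=None):
    z=pic["range_z"]; v,u=np.nonzero((z>0) if mask is None else (mask&(z>0)))
    d=z[v,u]; P=np.c_[(u-pic["cx"])/pic["fx"]*d,(v-pic["cy"])/pic["fy"]*d,d,np.ones(len(d))]
    return (P@np.linalg.inv(pic["camera_from_world"]).T)[:,:3]
def save(pic,name): cv2.imwrite("pics/"+name,pic["image"][:,:,::-1])
E
python3 - <<'E'
from h import *
s=robot.observe(); print({k:np.round(v,3).tolist() for k,v in s.items()})
ims=[]
for n in ("scene","side"):
    p=robot.camera(n); ims.append(p["image"]); print(n,np.round(np.linalg.inv(p["camera_from_world"])[:3,3],3))
    for q in ("dryer","tip_tray","tray_fin","card","stand_a","clip","enamel_tray","polish_a","remover","soak_bowl","orange_stick","nail_file"):
        for r in robot.trace(p,q)[:2]:
            W=world(p,r["region"])
            if len(W): print(n,q,round(r["p"],2),np.round(r["pixel"]).astype(int),len(W),"med",np.round(np.median(W,0),3),"lo",np.round(np.percentile(W,2,0),3),"hi",np.round(np.percentile(W,98,0),3))
im=np.vstack(ims); cv2.imwrite("pics/a.png",cv2.resize(im,(480,600),interpolation=cv2.INTER_AREA)[:,:,::-1])
save({"image":ims[0]},"scene0.png")
E
```

```text
pics
{'clock': 0.0, 'joints': [-1.274, 0.207, 1.543, -0.0, 1.393, -0.151], 'joint_velocities': [0.001, 0.001, 0.001, -0.001, -0.001, -0.0], 'joint_efforts': [-0.0, -37.088, -28.142, 0.07, 0.036, -0.0], 'eef_pos': [0.249, -0.518, 0.204], 'tool_rot': [0.975, 0.222, -0.0, -0.001], 'wrist_force': [0.602, -0.342, 0.004], 'moment': [-0.005, -0.04, 0.003], 'gripper_force': 0.0, 'grip_width': 0.094}
scene [ 1.241 -0.71   0.704]
scene dryer 0.71 [360 231] 4485 med [ 0.791 -0.024  0.08 ] lo [ 0.711 -0.074  0.005] hi [0.849 0.094 0.086]
scene dryer 0.47 [332 153] 228 med [0.453 0.306 0.014] lo [ 0.404  0.282 -0.001] hi [0.497 0.348 0.024]
scene tip_tray 0.88 [290 214] 2111 med [ 0.552 -0.018  0.006] lo [ 0.476 -0.072  0.001] hi [0.667 0.064 0.07 ]
scene tip_tray 0.36 [170 314] 1713 med [ 0.668 -0.448  0.075] lo [ 0.641 -0.468  0.006] hi [ 0.68  -0.417  0.131]
scene tray_fin 0.73 [290 212] 2013 med [ 0.55  -0.018  0.006] lo [ 0.48  -0.071  0.002] hi [0.667 0.062 0.07 ]
scene card 0.75 [279 199] 500 med [ 0.518 -0.018  0.038] lo [ 0.505 -0.062  0.005] hi [0.528 0.033 0.072]
scene card 0.64 [411 1
[... 2311 characters left out ...]
007] lo [ 0.481 -0.057 -0.   ] hi [0.653 0.075 0.069]
side polish_a 0.74 [342 262] 193 med [0.733 0.211 0.034] lo [0.719 0.193 0.005] hi [0.743 0.222 0.077]
side polish_a 0.56 [250 198] 162 med [ 0.745 -0.19   0.034] lo [ 0.73  -0.203  0.003] hi [ 0.756 -0.178  0.077]
side remover 0.94 [226 145] 517 med [ 0.662 -0.418  0.066] lo [ 0.605 -0.519 -0.001] hi [ 0.682 -0.404  0.129]
side remover 0.26 [426 295] 1147 med [0.642 0.436 0.022] lo [0.609 0.393 0.002] hi [0.709 0.489 0.046]
side soak_bowl 0.91 [429 296] 1119 med [0.642 0.436 0.022] lo [0.609 0.393 0.002] hi [0.709 0.49  0.046]
side nail_file 0.55 [235 179] 167 med [ 0.71  -0.322  0.004] lo [ 0.653 -0.336 -0.002] hi [ 0.781 -0.304  0.009]
```

View pics/scene0.png

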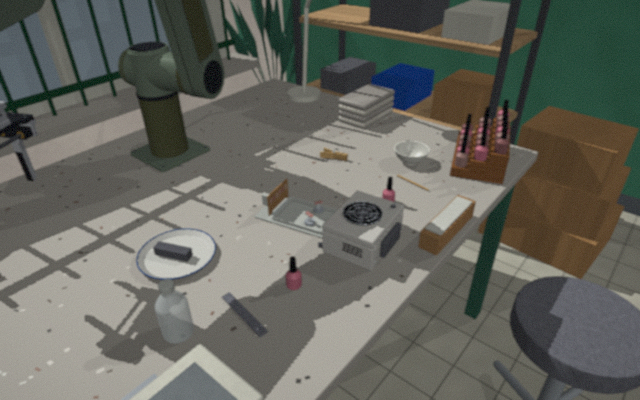

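```bash
python3 - <<'E'
from h import *
for n in ("scene","side"):
    p=robot.camera(n)
    W=world(p)
    def box(x0,x1,y0,y1,z0,z1): 
        m=(W[:,0]>x0)&(W[:,0]<x1)&(W[:,1]>y0)&(W[:,1]<y1)&(W[:,2]>z0)&(W[:,2]<z1); return W[m]
    def rect(Q,t):
        (c,s,a)=cv2.minAreaRect((Q[:,:2]*1000).astype(np.float32)); print(n,t,len(Q),np.round(c,1),np.round(s,1),round(a,1),"z",np.round(np.median(Q[:,2]),4))
    rect(box(.68,.9,-.15,.15,.075,.09),"hoodtop")
    rect(box(.4,.68,-.1,.1,.003,.0085),"plate")
    rect(box(.48,.56,-.1,.1,.03,.08),"card")
    rect(box(.40,.485,-.05,.05,.032,.042),"fintop")
    rect(box(.40,.54,.25,.38,.018,.03),"cliptop")
    c=box(.48,.56,-.1,.1,.025,.08); print(np.polyfit(c[:,1],c[:,0],1))
E
```

```text
scene hoodtop 2491 [770.2  16.4] [130.4 172.7] 7.5 z 0.0824
scene plate 1214 [5.414e+02 3.000e-01] [198.7 275.4] 89.8 z 0.0053
scene card 322 [499.4 -17.9] [ 42.9 103.8] 15.1 z 0.0524
scene fintop 20 [476. -23.] [16.3 12.9] 2.4 z 0.0364
scene cliptop 77 [454.6 309.8] [85.2 34.4] 20.8 z 0.0211
[-0.21960834  0.51269311]
side hoodtop 1916 [771.9  21. ] [134.1 173.4] 7.1 z 0.0817
side plate 750 [538.6   0.8] [200.3 274.1] 89.1 z 0.0051
side card 285 [516.6  -9.9] [ 13.1 103. ] 10.9 z 0.053
side fintop 8 [474.1 -18.2] [ 8.2 12. ] 66.2 z 0.0366
side cliptop 73 [455.6 317.3] [88.  31.8] 23.1 z 0.0218
[-0.21583525  0.51450359]
```

The scene view shows the tray with its card before the hood (290,212), the clip at left (334,155) and the enamel tray at right (176,258). The network and depth results agree. I'm now moving over the tray.

```bash
cat >> h.py <<'E'
def to(pos,yaw):
    "shift shares and z-turn share to world pos with tool x at yaw (tool down); plus full turn vector"
    s=robot.observe(); r=R.from_quat(s["tool_rot"]); d=r.inv().apply(np.array(pos)-s["eef_pos"])/.15
    t=(r.inv()*R.from_euler("ZX",[yaw,np.pi])).as_rotvec()/(np.pi/4)
    print("now",np.round(s["eef_pos"],4),"yaw",np.round(np.arctan2(*r.apply([1,0,0])[1::-1]),3),"shift",np.round(d,3),"turn",np.round(t,3),"w",np.round(s["grip_width"],4),"f",np.round(s["wrist_force"],1),"t",round(s["clock"],2))
def step(dx,dy,dz,yaw=None):
    s=robot.observe(); y=np.arctan2(*R.from_quat(s["tool_rot"]).apply([1,0,0])[1::-1])
    to(np.array(s["eef_pos"])+[dx,dy,dz], y if yaw is None else yaw)
E
python3 -m crank '[[[0.4,-0.37,-0.05],[0,0,0]],[[0.8,-0.74,-0.1],[0,0,0]],[[0.9,-0.8,-0.1],[0,0,0]],[[0.9,-0.8,-0.1],[0,0,0]]]'
python3 -m crank '[[[0.4,-0.37,-0.05],[0,0,0]],[[0.8,-0.74,-0.1],[0,0,0]],[[0.9,-0.8,-0.1],[0,0,0]],[[0.9,-0.8,-0.1],[0,0,0]]]'
python3 -c "
from h import *
to([.46,-.025,.25],.21)"
```

```text
clock: 1.9
eef_pos: [0.32, -0.349, 0.221]
tool_rot: [0.974, 0.224, 0.0, 0.0]
wrist_force: [0.7, -0.8, 0.0]
grip_width: 0.0944
gripper_force: 0.0
clock: 2.4
eef_pos: [0.3897, -0.1833, 0.236]
tool_rot: [0.974, 0.225, 0.001, 0.0]
wrist_force: [0.2, -0.5, -0.0]
grip_width: 0.0941
gripper_force: 0.0
now [ 0.3897 -0.1833  0.236 ] yaw 0.453 shift [ 0.884 -0.743 -0.094] turn [ 0.001 -0.001  0.31 ] w 0.0941 f [ 0.2 -0.5 -0. ] t 2.4
```

```bash
python3 -m crank '[[[0.4,-0.37,-0.05],[0,0,0.15]],[[0.8,-0.7,-0.1],[0,0,0.31]],[[0.88,-0.74,-0.1],[0,0,0.31]],[[0.88,-0.74,-0.1],[0,0,0.31]],[[0.88,-0.74,-0.1],[0,0,0.31]]]'
python3 - <<'E'
from h import *
p=robot.camera("wrist"); save(p,"w1.png"); W=world(p); np.save("w1.npy",W)
print("cam",np.round(np.linalg.inv(p["camera_from_world"])[:3,:4],3).tolist())
def box(x0,x1,y0,y1,z0,z1): 
    m=(W[:,0]>x0)&(W[:,0]<x1)&(W[:,1]>y0)&(W[:,1]<y1)&(W[:,2]>z0)&(W[:,2]<z1); return W[m]
def rect(Q,t):
    if len(Q)<5: print(t,len(Q)); return
    (c,s,a)=cv2.minAreaRect((Q[:,:2]*1000).astype(np.float32)); print(t,len(Q),np.round(c,1),np.round(s,1),round(a,1),"z",np.round(np.median(Q[:,2]),4))
rect(box(.68,.9,-.15,.15,.075,.09),"hoodtop")
rect(box(.4,.73,-.1,.1,.003,.0085),"plate")
rect(box(.48,.56,-.1,.1,.068,.08),"cardtop")
rect(box(.40,.50,-.05,.05,.033,.042),"fintop")
for q in ("stand_a","tray_fin"):
    for r in robot.trace(p,q)[:2]:
        V=world(p,r["region"]); print(q,round(r["p"],2),np.round(r["pixel"]),len(V), np.round(np.median(V,0),3) if len(V) else 0)
E
```

```text
clock: 3.02
eef_pos: [0.4592, -0.0296, 0.2501]
tool_rot: [0.995, 0.101, -0.001, 0.0]
wrist_force: [0.4, -0.6, 0.1]
grip_width: 0.0942
gripper_force: 0.0
cam [[0.202, -0.943, -0.264, 0.536], [-0.979, -0.194, -0.056, -0.013], [0.001, 0.27, -0.963, 0.429]]
hoodtop 0
plate 10436 [585.9 -24.1] [213.5 177.2] 12.7 z 0.0051
cardtop 213 [514.8 -11.6] [ 3.1 99.6] 12.8 z 0.0719
fintop 177 [479.5 -19.6] [28.2 11.3] 11.6 z 0.0369
stand_a 0.65 [290.  61.] 382 [0.604 0.043 0.013]
stand_a 0.58 [329.  59.] 363 [ 0.621 -0.011  0.013]
tray_fin 0.83 [316.  93.] 12226 [0.576 0.002 0.005]
tray_fin 0.45 [485. 206.] 9190 [ 0.469 -0.303  0.005]
```

View pics/w1.png

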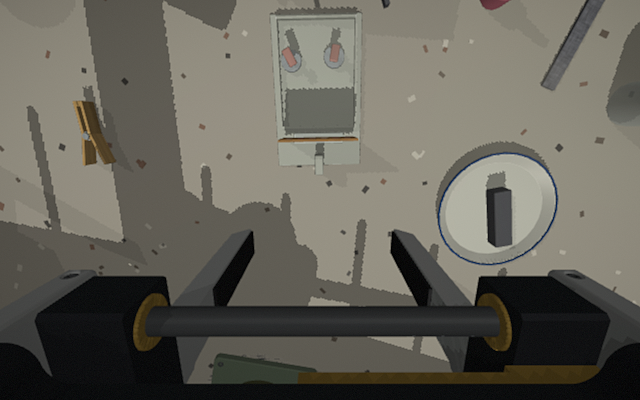

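Wrist view: tray upright in frame with the fin at (319,162), both stands at (290,61) and (329,59), and the clip at (90,130). The fin and card agree with each other on yaw 0.218 and 36 mm spacing. I'm descending on the fin.

```bash
python3 -c "
from h import *
to([.4795,-.0198,.05],.218)
W=np.load('w1.npy'); m=(W[:,0]>.38)&(W[:,0]<.54)&(W[:,1]>.24)&(W[:,1]<.38)&(W[:,2]>.018)&(W[:,2]<.03);Q=W[m]; print(len(Q),cv2.minAreaRect((Q[:,:2]*1000).astype(np.float32)),np.median(Q[:,2]))
"
```

```text
now [ 0.4589 -0.0297  0.2501] yaw 0.201 shift [ 0.149 -0.037  1.334] turn [ 0.     0.001 -0.021] w 0.0943 f [ 0.5 -0.4  0.4] t 3.17
643 ((455.349853515625, 307.70556640625), (87.37703704833984, 34.3256721496582), 14.0527982711792) 0.021379140136478292
```

```bash
python3 -m crank '[[[0.15,-0.04,0.35],[0,0,-0.02]],[[0.15,-0.04,0.7],[0,0,-0.02]],[[0.15,-0.04,0.95],[0,0,-0.02]],[[0.15,-0.04,1.0],[0,0,-0.02]],[[0.15,-0.04,1.0],[0,0,-0.02]]]'
python3 -c "
from h import *
to([.4795,-.0198,.0125],.218)"
```

```text
clock: 3.8
eef_pos: [0.4805, -0.0183, 0.101]
tool_rot: [0.994, 0.109, 0.0, 0.0]
wrist_force: [-0.3, -0.1, 0.3]
grip_width: 0.0937
gripper_force: 0.0
now [ 0.4805 -0.0183  0.101 ] yaw 0.219 shift [-0.009  0.008  0.59 ] turn [ 0.    -0.001  0.001] w 0.0937 f [-0.3 -0.1  0.3] t 3.8
```

```bash
python3 -m crank '[[[-0.01,0.01,0.3],[0,0,0]],[[-0.01,0.01,0.5],[0,0,0]],[[-0.01,0.01,0.59],[0,0,0]],[[-0.01,0.01,0.59],[0,0,0]]]'
python3 -m crank '[[[0,0,0],[0,0,0]],[[0,0,0],[0,0,0]],[[0,0,0],[0,0,0]],[[0,0,0],[0,0,0]],[[0,0,0],[0,0,0]]]' 1 15
python3 -m crank '[[[0,0,0],[0,0,0]],[[0,0,0],[0,0,0]]]'
python3 - <<'E'
from h import *
to([.4795,-.0198,.0125],.218)
p=robot.camera("wrist"); save(p,"w2.png"); W=world(p)
def box(x0,x1,y0,y1,z0,z1): 
    m=(W[:,0]>x0)&(W[:,0]<x1)&(W[:,1]>y0)&(W[:,1]<y1)&(W[:,2]>z0)&(W[:,2]<z1); return W[m]
def rect(Q,t):
    if len(Q)<5: print(t,len(Q)); return
    (c,s,a)=cv2.minAreaRect((Q[:,:2]*1000).astype(np.float32)); print(t,len(Q),np.round(c,1),np.round(s,1),round(a,1),"z",np.round(np.median(Q[:,2]),4))
rect(box(.66,.9,-.15,.15,.07,.09),"hoodtop"); 
rect(box(.48,.56,-.1,.1,.068,.08),"cardtop")
rect(box(.54,.69,-.1,.1,.003,.02),"plate")
E
```

```text
clock: 4.3
eef_pos: [0.4798, -0.0195, 0.0127]
tool_rot: [0.994, 0.11, 0.0, 0.0]
wrist_force: [1.3, 0.7, -0.6]
grip_width: 0.0938
gripper_force: 0.0
clock: 4.92
eef_pos: [0.479, -0.0192, 0.012]
tool_rot: [0.994, 0.11, 0.0, 0.0]
wrist_force: [-0.2, 1.1, 0.4]
grip_width: 0.0472
gripper_force: 0.0
clock: 5.18
eef_pos: [0.479, -0.0192, 0.0119]
tool_rot: [0.994, 0.11, -0.0, -0.0]
wrist_force: [0.2, 0.3, -0.3]
grip_width: 0.0273
gripper_force: 0.0
now [ 0.479  -0.0192  0.0119] yaw 0.22 shift [ 0.002  0.005 -0.004] turn [-0.     0.     0.003] w 0.0273 f [ 0.2  0.3 -0.3] t 5.17
hoodtop 0
cardtop 2697 [497.4 -15.9] [ 40.9 100.7] 12.3 z 0.0718
plate 28924 [575.    1.4] [ 97.6 122.1] 12.5 z 0.0052
```

View pics/w2.png

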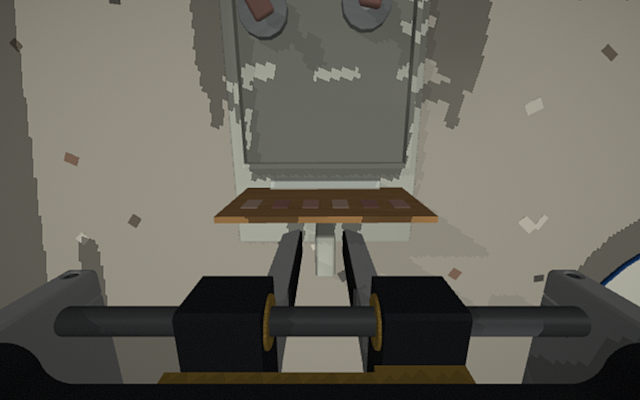

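The fingers straddle the fin (325,250) and are still closing. I'm finishing the pinch, then swinging the tray square with the dryer.

```bash
python3 -m crank '[[[0,0,0],[0,0,0]],[[0,0,0],[0,0,0]],[[0,0,0],[0,0,0]]]' 1 15
python3 -m crank '[[[0,0,0],[0,0,0.03]],[[0,-0.005,0],[0,0,0.06]],[[0,-0.007,0],[0,0,0.09]],[[0,-0.007,0],[0,0,0.118]],[[0,-0.007,0],[0,0,0.118]]]'
python3 - <<'E'
from h import *
to([.4789,-.0183,.012],.127)
for n in ("scene","side"):
    p=robot.camera(n); save(p,n+"2.png"); W=world(p)
    def box(x0,x1,y0,y1,z0,z1): 
        m=(W[:,0]>x0)&(W[:,0]<x1)&(W[:,1]>y0)&(W[:,1]<y1)&(W[:,2]>z0)&(W[:,2]<z1); return W[m]
    def rect(Q,t):
        (c,s,a)=cv2.minAreaRect((Q[:,:2]*1000).astype(np.float32)); print(n,t,len(Q),np.round(c,1),np.round(s,1),round(a,1),"z",np.round(np.median(Q[:,2]),4))
    rect(box(.68,.9,-.15,.15,.076,.088),"hoodtop")
    c=box(.50,.53,-.1,.1,.025,.08); print(np.polyfit(c[:,1],c[:,0],1),np.percentile(c[:,1],[0,2,98,100]))
    c=box(.54,.66,-.1,.1,.003,.009); rect(c,"plate")
E
```

```text
clock: 5.6
eef_pos: [0.479, -0.0193, 0.0119]
tool_rot: [0.994, 0.11, 0.0, 0.0]
wrist_force: [-0.6, -0.1, -0.9]
grip_width: 0.0117
gripper_force: 15.0
clock: 6.22
eef_pos: [0.4787, -0.018, 0.0119]
tool_rot: [0.998, 0.063, -0.0, -0.0]
wrist_force: [0.0, 2.0, -0.5]
grip_width: 0.0119
gripper_force: 15.0
now [ 0.4787 -0.018   0.0119] yaw 0.127 shift [ 0.001  0.002 -0.001] turn [-0.001  0.    -0.   ] w 0.0119 f [ 0.   2.  -0.5] t 6.22
scene hoodtop 2461 [770.5  16.4] [130.9 173. ] 8.0 z 0.0823
[-0.1286205   0.51440899] [-0.06498284 -0.06268648  0.03410414  0.03741352]
scene plate 909 [599.8  -2.4] [193.1 119.5] 90.0 z 0.0053
side hoodtop 1876 [771.8  21.4] [133.3 172. ] 7.4 z 0.0817
[-0.12170906  0.51536097] [-0.06027969 -0.05673747  0.03863541  0.039814  ]
side plate 528 [597.   -0.7] [196.7 117.6] 87.8 z 0.0053
```

```bash
python3 -m crank '[[[0.02,0.005,0],[0,0,-0.004]],[[0.06,0.01,0],[0,0,-0.004]],[[0.11,0.015,0],[0,0,-0.004]],[[0.15,0.015,0],[0,0,-0.004]],[[0.18,0.015,0],[0,0,-0.004]]]'
python3 -m crank '[[[0.03,0,0],[0,0,0]],[[0.06,0,0],[0,0,0]],[[0.08,0,0],[0,0,0]],[[0.1,0,0],[0,0,0]],[[0.1,0,0],[0,0,0]]]'
python3 - <<'E'
from h import *
to([.6292,-.0012,.012],.13)
p=robot.camera("wrist"); save(p,"w3.png"); W=world(p)
def box(x0,x1,y0,y1,z0,z1): 
    m=(W[:,0]>x0)&(W[:,0]<x1)&(W[:,1]>y0)&(W[:,1]<y1)&(W[:,2]>z0)&(W[:,2]<z1); return W[m]
c=box(.66,.75,-.2,.2,.07,.09); print(len(c))
if len(c)>10: print(cv2.minAreaRect((c[:,:2]*1000).astype(np.float32)))
E
```

```text
clock: 6.95
eef_pos: [0.506, -0.0172, 0.0119]
tool_rot: [0.998, 0.065, -0.0, 0.0]
wrist_force: [-4.2, -0.9, 4.5]
grip_width: 0.0117
gripper_force: 15.0
clock: 7.58
eef_pos: [0.5217, -0.015, 0.0119]
tool_rot: [0.998, 0.065, 0.001, 0.0]
wrist_force: [-0.2, -0.2, 0.4]
grip_width: 0.0119
gripper_force: 15.0
now [ 0.5217 -0.015   0.0119] yaw 0.13 shift [0.723 0.002 0.001] turn [ 0.    -0.002  0.   ] w 0.0119 f [-0.2 -0.2  0.4] t 7.58
0
```

View pics/w3.png

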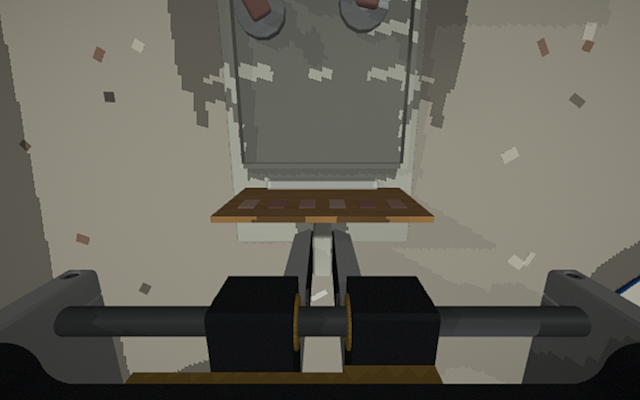

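Fin firmly pinched (322,250) and the stands upright. The nose has passed the horns without side force, so I'm carrying on.

```bash
python3 -m crank '[[[0.04,0,0],[0,0,0]],[[0.09,0,0],[0,0,0]],[[0.14,0,0],[0,0,0]],[[0.18,0,0],[0,0,0]],[[0.2,0,0],[0,0,0]]]'
python3 -m crank '[[[0.04,0,0],[0,0,0]],[[0.09,0,0],[0,0,0]],[[0.14,0,0],[0,0,0]],[[0.18,0,0],[0,0,0]],[[0.2,0,0],[0,0,0]]]'
python3 -c "
from h import *
to([.6292,-.0012,.012],.13)"
```

```text
clock: 8.25
eef_pos: [0.5509, -0.0111, 0.0119]
tool_rot: [0.998, 0.065, -0.0, 0.0]
wrist_force: [-3.1, 0.3, 2.0]
grip_width: 0.0118
gripper_force: 15.0
clock: 8.88
eef_pos: [0.5806, -0.0072, 0.0119]
tool_rot: [0.998, 0.065, -0.0, 0.0]
wrist_force: [-2.8, -0.4, 2.5]
grip_width: 0.0121
gripper_force: 15.0
now [ 0.5806 -0.0072  0.0119] yaw 0.131 shift [ 0.326  0.003 -0.001] turn [0.    0.    0.001] w 0.0121 f [-2.8 -0.4  2.5] t 8.88
```

```bash
python3 -m crank '[[[0.04,0,0],[0,0,0]],[[0.09,0,0],[0,0,0]],[[0.14,0,0],[0,0,0]],[[0.18,0,0],[0,0,0]],[[0.2,0,0],[0,0,0]]]'
python3 -m crank '[[[0.02,0,0],[0,0,0]],[[0.04,0,0],[0,0,0]],[[0.06,0,0],[0,0,0]],[[0.08,0,0],[0,0,0]],[[0.1,0,0],[0,0,0]]]'
python3 -c "
from h import *
to([.6292,-.0012,.012],.13)"
```

```text
clock: 9.5
eef_pos: [0.6103, -0.0033, 0.0119]
tool_rot: [0.998, 0.065, -0.0, 0.0]
wrist_force: [-3.7, -0.4, 1.0]
grip_width: 0.0118
gripper_force: 15.0
clock: 10.12
eef_pos: [0.625, -0.0014, 0.0119]
tool_rot: [0.998, 0.065, -0.0, -0.0]
wrist_force: [-1.6, -0.1, 0.4]
grip_width: 0.0122
gripper_force: 15.0
now [ 0.625  -0.0014  0.0119] yaw 0.13 shift [ 0.028  0.003 -0.   ] turn [-0.     0.     0.001] w 0.0122 f [-1.6 -0.1  0.4] t 10.12
```

Creeping onto the stop.

```bash
python3 -m crank '[[[0.015,0,0],[0,0,0]],[[0.025,0,0],[0,0,0]],[[0.035,0,0],[0,0,0]]]'
python3 -m crank '[[[0.01,0,0],[0,0,0]],[[0.02,0,0],[0,0,0]],[[0.02,0,0],[0,0,0]]]'
```

```text
clock: 10.5
eef_pos: [0.6273, -0.001, 0.0119]
tool_rot: [0.998, 0.065, -0.003, 0.0]
wrist_force: [-11.4, -2.0, 7.6]
grip_width: 0.0118
gripper_force: 15.0
clock: 10.88
eef_pos: [0.628, -0.0009, 0.0117]
tool_rot: [0.998, 0.065, -0.006, 0.0]
wrist_force: [-14.2, -2.1, 11.0]
grip_width: 0.0119
gripper_force: 15.0
```

```bash
python3 -m crank '[[[-0.01,0,0],[0,0,0]],[[-0.025,0,0],[0,0,0]],[[-0.025,0,0],[0,0,0]]]'
python3 -m crank '[[[0,0,0],[0,0,0]],[[0,0,0],[0,0,0]],[[0,0,0],[0,0,0]],[[0,0,0],[0,0,0]],[[0,0,0],[0,0,0]]]' -0.2
python3 - <<'E'
from h import *
to([.6292,-.0012,.012],.13)
for n in ("wrist","side"):
    p=robot.camera(n); save(p,n+"4.png"); W=world(p)
    def box(x0,x1,y0,y1,z0,z1): 
        m=(W[:,0]>x0)&(W[:,0]<x1)&(W[:,1]>y0)&(W[:,1]<y1)&(W[:,2]>z0)&(W[:,2]<z1); return W[m]
    def rect(Q,t):
        (c,s,a)=cv2.minAreaRect((Q[:,:2]*1000).astype(np.float32)); print(n,t,len(Q),np.round(c,1),np.round(s,1),round(a,1),"z",np.round(np.median(Q[:,2]),4))
    rect(box(.64,.69,-.1,.1,.069,.075),"cardtop")
    c=box(.68,.9,-.15,.15,.078,.086); len(c)>9 and rect(c,"hoodtop")
E
```

```text
clock: 11.25
eef_pos: [0.6282, -0.0009, 0.0117]
tool_rot: [0.998, 0.065, -0.001, -0.0]
wrist_force: [-5.5, -1.3, 3.0]
grip_width: 0.0123
gripper_force: 15.0
clock: 11.88
eef_pos: [0.6294, -0.0008, 0.012]
tool_rot: [0.998, 0.065, 0.0, 0.0]
wrist_force: [0.1, -0.4, 0.2]
grip_width: 0.0558
gripper_force: 0.0
now [ 0.6294 -0.0008  0.012 ] yaw 0.131 shift [-0.002  0.003 -0.   ] turn [ 0.    -0.     0.001] w 0.0558 f [ 0.1 -0.4  0.2] t 11.88
wrist cardtop 1979 [651.2   2.6] [ 29.2 100.6] 7.4 z 0.0718
wrist hoodtop 59428 [726.2  12.9] [ 42.8 170.2] 7.5 z 0.0821
side cardtop 39 [665.    6.9] [91.6 32.3] 78.4 z 0.0716
side hoodtop 1681 [770.5  22.5] [131.8 172.3] 7.3 z 0.0818
```

View pics/wrist4.png

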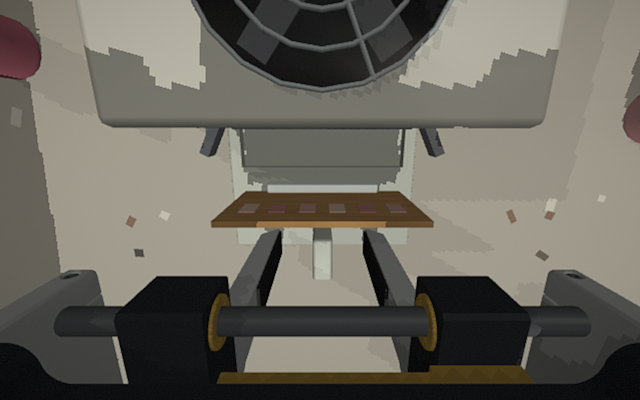

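The hood fills the upper image, its front edge at row 125. The tray is centred between the horns at (210,140) and (433,140), and the fin is free at (322,250). I'm lifting off and verifying that it is home from above.

```bash
python3 -m crank '[[[0,0,-0.2],[0,0,0]],[[0,0,-0.5],[0,0,0]],[[-0.3,-0.3,-0.9],[0,0,0]],[[-0.5,-0.5,-1],[0,0,0]],[[-0.5,-0.5,-1],[0,0,0]]]' -1
python3 - <<'E'
from h import *
to([.45,.30,.2],.3)
p=robot.camera("wrist"); save(p,"w5.png"); W=world(p)
def box(x0,x1,y0,y1,z0,z1): 
    m=(W[:,0]>x0)&(W[:,0]<x1)&(W[:,1]>y0)&(W[:,1]<y1)&(W[:,2]>z0)&(W[:,2]<z1); return W[m]
def rect(Q,t):
    if len(Q)<9: print(t,len(Q)); return
    (c,s,a)=cv2.minAreaRect((Q[:,:2]*1000).astype(np.float32)); print(t,len(Q),np.round(c,1),np.round(s,1),round(a,1),"z",np.round(np.median(Q[:,2]),4))
rect(box(.64,.70,-.1,.1,.0705,.074),"cardtop")
rect(box(.60,.66,-.05,.05,.035,.04),"fin")
rect(box(.68,.9,-.15,.15,.078,.086),"hoodtop")
rect(box(.38,.54,.24,.38,.018,.03),"clip")
E
```

```text
clock: 12.6
eef_pos: [0.5447, 0.0656, 0.1648]
tool_rot: [0.998, 0.067, 0.002, 0.0]
wrist_force: [-0.8, -0.8, -0.7]
grip_width: 0.0939
gripper_force: 0.0
now [0.5447 0.0656 0.1648] yaw 0.133 shift [-0.417 -1.633 -0.237] turn [ 0.001 -0.005 -0.212] w 0.0939 f [-0.8 -0.8 -0.7] t 12.6
cardtop 446 [679.9  24. ] [ 43.9 137. ] 4.6 z 0.072
fin 324 [641.9  15.3] [68.  24.7] 46.9 z 0.0368
hoodtop 6921 [716.5  11.9] [ 24.8 169.5] 7.6 z 0.0819
clip 767 [455.1 309.3] [87.7 34.2] 15.5 z 0.0214
```

View pics/w5.png

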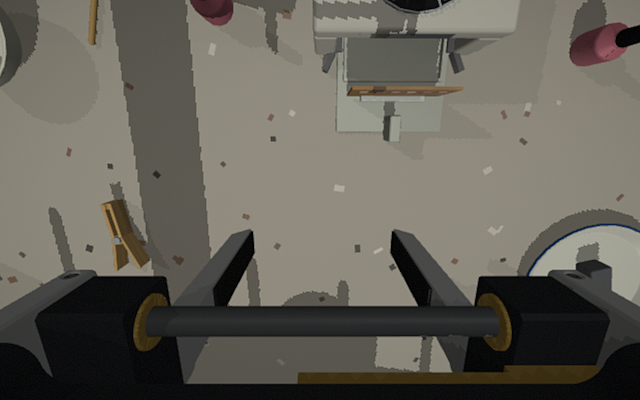

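The clip shows at (125,235) with its jaws away from the robot, and the tray is in at (390,90). I'm moving beyond the clip while flipping the tool half a turn, because the last joint's range needs that for the final pose.

```bash
python3 -m crank '[[[0.06,-0.2,-0.1],[0,0,-0.2]],[[0.12,-0.4,-0.2],[0,0,-0.4]],[[0.18,-0.6,-0.3],[0,0,-0.6]],[[0.24,-0.8,-0.3],[0,0,-0.8]],[[0.3,-0.9,-0.3],[0,0,-1]]]'
python3 -c "
from h import *
to([.55,.32,.2],3.40)"
```

```text
clock: 13.28
eef_pos: [0.573, 0.2042, 0.2056]
tool_rot: [0.896, 0.445, -0.001, -0.0]
wrist_force: [0.4, -0.2, -0.5]
grip_width: 0.0938
gripper_force: 0.0
now [0.573  0.2042 0.2056] yaw 0.922 shift [ 0.522 -0.589  0.037] turn [-2.000e-03 -0.000e+00 -3.156e+00] w 0.0938 f [ 0.4 -0.2 -0.5] t 13.28
```

```bash
python3 -m crank '[[[0.1,-0.12,0],[0,0,-0.2]],[[0.2,-0.24,0],[0,0,-0.4]],[[0.3,-0.36,0],[0,0,-0.6]],[[0.4,-0.48,0],[0,0,-0.8]],[[0.52,-0.58,0],[0,0,-1]]]'
python3 -m crank '[[[0,0,0],[0,0,-0.2]],[[0,0,0],[0,0,-0.4]],[[0,0,0],[0,0,-0.6]],[[0,0,0],[0,0,-0.8]],[[0,0,0],[0,0,-1]]]'
python3 -m crank '[[[0,0,0],[0,0,-0.2]],[[0,0,0],[0,0,-0.4]],[[0,0,0],[0,0,-0.6]],[[0,0,0],[0,0,-0.8]],[[0,0,0],[0,0,-1]]]'
python3 - <<'E'
from h import *
to([.55,.32,.2],3.40)
p=robot.camera("wrist"); save(p,"w6.png"); W=world(p)
m=(W[:,0]>.38)&(W[:,0]<.54)&(W[:,1]>.24)&(W[:,1]<.38)&(W[:,2]>.018)&(W[:,2]<.03);Q=W[m]; np.save("clip.npy",Q)
print(len(Q),cv2.minAreaRect((Q[:,:2]*1000).astype(np.float32)),np.median(Q[:,2]))
img=np.zeros((300,300),np.uint8)
E
```

```text
clock: 13.9
eef_pos: [0.5512, 0.3183, 0.2051]
tool_rot: [0.658, 0.753, -0.001, -0.0]
wrist_force: [0.5, 0.5, 0.1]
grip_width: 0.094
gripper_force: 0.0
clock: 14.52
eef_pos: [0.5515, 0.3175, 0.205]
tool_rot: [0.32, 0.948, -0.001, -0.001]
wrist_force: [-0.4, 0.3, -0.0]
grip_width: 0.0944
gripper_force: 0.0
clock: 15.15
eef_pos: [0.5516, 0.3175, 0.205]
tool_rot: [-0.067, 0.998, -0.001, -0.001]
wrist_force: [0.0, 0.3, -0.5]
grip_width: 0.0941
gripper_force: 0.0
now [0.5516 0.3175 0.205 ] yaw -3.007 shift [0.008 0.018 0.033] turn [-0.001 -0.002 -0.158] w 0.0941 f [ 0.   0.3 -0.5] t 15.15
567 ((456.2643737792969, 303.4041748046875), (88.42792510986328, 33.25103759765625), 7.55438232421875) 0.02203675308233055
```

View pics/w6.png

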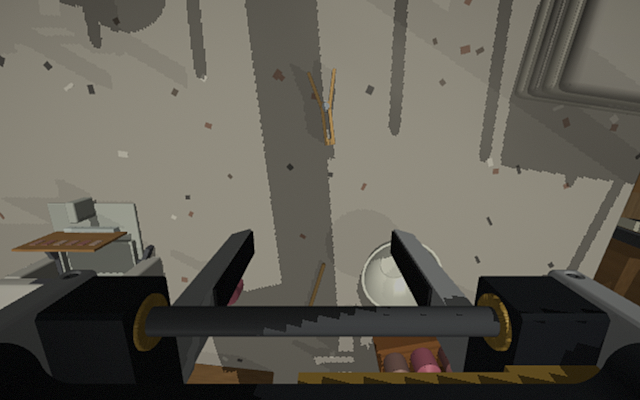

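The clip is at (325,105), with its jaws at (330,145) and lever ends at (312,75) and (333,70). I'm fitting its midline.

```bash
python3 - <<'E'
from h import *
Q=np.load("clip.npy")*1000
for x in range(408,504,6):
    q=Q[(Q[:,0]>=x)&(Q[:,0]<x+6)]
    if len(q): print(x+3,len(q),np.round(np.sort(q[:,1])[[0,len(q)//4,len(q)//2,3*len(q)//4,-1]],1))
E
```

```text
411 10 [310.5 310.8 312.9 313.2 314.2]
417 24 [281.7 310.4 311.6 312.9 314.1]
423 38 [282.  284.6 287.4 312.3 314.3]
429 40 [285.1 287.9 290.6 312.3 314.4]
435 38 [288.2 291.2 293.8 312.5 314.4]
441 34 [291.4 294.5 298.1 312.4 314.5]
447 54 [294.6 298.7 307.2 311.9 314.6]
453 66 [299.1 303.2 307.  310.7 314.5]
459 47 [302.3 305.  308.5 312.8 315.4]
465 34 [304.4 306.1 313.3 315.7 317.5]
471 32 [305.2 308.  315.1 316.9 319.5]
477 35 [307.2 309.1 311.7 318.8 320.5]
483 33 [309.3 311.  318.2 320.  322.7]
489 30 [310.1 312.7 314.7 321.8 323.6]
495 47 [312.1 315.  317.8 322.3 325.5]
501 5 [314.2 314.4 315.7 316.9 318.2]
```

```bash
python3 -c "
from h import *
to([.4241,.2995,.09],.27+np.pi)"; python3 -m crank '[[[0.3,0,0.1],[0,0,-0.1]],[[0.6,0,0.3],[0,0,-0.17]],[[0.84,0,0.6],[0,0,-0.17]],[[0.84,0,0.7],[0,0,-0.17]],[[0.84,0,0.7],[0,0,-0.17]]]'
python3 - <<'E'
from h import *
to([.4241,.2995,.003],.27+np.pi)
p=robot.camera("wrist"); save(p,"w7.png"); W=world(p)
m=(W[:,0]>.38)&(W[:,0]<.54)&(W[:,1]>.24)&(W[:,1]<.38)&(W[:,2]>.018)&(W[:,2]<.027);Q=W[m]*1000
for x in range(408,504,6):
    q=Q[(Q[:,0]>=x)&(Q[:,0]<x+6)]
    if len(q): print(x+3,len(q),np.round(np.sort(q[:,1])[[0,len(q)//4,len(q)//2,3*len(q)//4,-1]],1))
E
```

```text
now [0.5515 0.3175 0.205 ] yaw -3.004 shift [ 0.856 -0.001  0.768] turn [-0.001 -0.003 -0.168] w 0.0939 f [ 0.   0.5 -0.5] t 15.2
clock: 15.82
eef_pos: [0.4265, 0.3017, 0.1008]
tool_rot: [-0.131, 0.991, -0.0, -0.001]
wrist_force: [0.4, -0.4, 0.3]
grip_width: 0.0939
gripper_force: 0.0
now [0.4265 0.3017 0.1008] yaw -2.879 shift [ 0.018 -0.009  0.652] turn [-0.001 -0.002 -0.01 ] w 0.0939 f [ 0.4 -0.4  0.3] t 15.82
411 23 [310.4 311.2 312.2 313.2 314.5]
417 40 [281.2 284.2 311.1 312.9 314.4]
423 62 [281.7 285.2 288.7 312.3 314.6]
429 54 [285.2 288.5 291.3 312.2 314.5]
435 56 [288.5 291.8 294.4 312.5 314.7]
441 58 [292.1 295.3 298.1 312.5 314.7]
447 86 [295.8 300.4 306.8 311.1 314.6]
453 89 [299.3 303.4 307.3 310.8 314.8]
459 54 [301.7 305.2 308.4 314.1 316.4]
465 46 [304.6 306.8 313.8 316.1 318.2]
471 45 [305.9 308.2 310.3 317.5 319.8]
477 44 [307.5 310.1 316.9 319.2 321.3]
483 45 [309.1 311.2 313.3 320.7 323.2]
489 52 [310.7 313.5 319.5 321.9 324.8]
495 62 [312.5 315.5 318.6 322.8 325.9]
501 7 [313.8 314.  316.2 318.2 319.1]
```

```bash
python3 -m crank '[[[0.02,-0.01,0.25],[0,0,-0.01]],[[0.02,-0.01,0.5],[0,0,-0.01]],[[0.02,-0.01,0.6],[0,0,-0.01]],[[0.02,-0.01,0.65],[0,0,-0.01]],[[0.02,-0.01,0.65],[0,0,-0.01]]]'
python3 -m crank '[[[0,0,0],[0,0,0]],[[0,0,0],[0,0,0]],[[0,0,0],[0,0,0]],[[0,0,0],[0,0,0]],[[0,0,0],[0,0,0]]]' 1 22
python3 -m crank '[[[0,0,0],[0,0,0]],[[0,0,0],[0,0,0]],[[0,0,0],[0,0,0]],[[0,0,0],[0,0,0]],[[0,0,0],[0,0,0]]]'
```

```text
clock: 16.5
eef_pos: [0.4247, 0.3003, 0.0053]
tool_rot: [-0.135, 0.991, 0.0, 0.001]
wrist_force: [0.6, -0.5, 0.2]
grip_width: 0.0939
gripper_force: 0.0
clock: 17.12
eef_pos: [0.4233, 0.2998, 0.0045]
tool_rot: [-0.136, 0.991, 0.0, 0.0]
wrist_force: [-0.6, 0.5, 0.1]
grip_width: 0.0473
gripper_force: 0.0
clock: 17.75
eef_pos: [0.4233, 0.2997, 0.0044]
tool_rot: [-0.136, 0.991, -0.0, -0.0]
wrist_force: [-0.3, -0.1, -0.3]
grip_width: 0.0136
gripper_force: 22.0
```

Levers pinched flat: width 13.6 mm, which is fully open. I'm lifting and checking.

```bash
python3 -m crank '[[[0,0,-0.1],[0,0,0]],[[0,0,-0.3],[0,0,0]],[[0,0,-0.55],[0,0,0]],[[0,0,-0.75],[0,0,0.15]],[[0,0,-0.75],[0,0,0.35]]]'
python3 -c "
from h import *
to([.63,.185,.12],1.70)"
```

```text
clock: 18.38
eef_pos: [0.426, 0.3011, 0.1215]
tool_rot: [0.004, 1.0, 0.002, 0.004]
wrist_force: [-0.2, 0.9, -0.7]
grip_width: 0.0137
gripper_force: 22.0
now [0.426  0.3011 0.1215] yaw 3.134 shift [-1.366 -0.763  0.017] turn [0.011 0.004 1.825] w 0.0137 f [-0.2  0.9 -0.7] t 18.38
```

```bash
python3 -m crank '[[[-0.14,-0.07,0],[0,0,0.18]],[[-0.28,-0.15,0],[0,0,0.36]],[[-0.42,-0.22,0],[0,0,0.54]],[[-0.56,-0.3,0],[0,0,0.72]],[[-0.7,-0.38,0],[0,0,0.9]]]'
python3 -c "
from h import *
to([.63,.185,.12],1.70)"
```

```text
clock: 19.0
eef_pos: [0.529, 0.2421, 0.1181]
tool_rot: [0.35, 0.937, 0.0, 0.0]
wrist_force: [-1.0, 0.7, -0.1]
grip_width: 0.0134
gripper_force: 22.0
now [0.529  0.2421 0.1181] yaw 2.427 shift [-0.758  0.153 -0.012] turn [0.001 0.    0.926] w 0.0134 f [-1.   0.7 -0.1] t 19.0
```

```bash
python3 -m crank '[[[-0.14,0.03,0],[0,0,0.18]],[[-0.28,0.06,0],[0,0,0.36]],[[-0.42,0.09,0],[0,0,0.54]],[[-0.6,0.12,0],[0,0,0.72]],[[-0.76,0.15,0],[0,0,0.92]]]'
python3 -m crank '[[[0,0,0],[0,0,0]],[[0,0,0],[0,0,0]]]'
python3 - <<'E'
from h import *
to([.649,.114,.0354],1.70)
p=robot.camera("wrist"); save(p,"w8.png"); W=world(p)
s=robot.observe(); T=R.from_quat(s["tool_rot"]).inv().apply(W-s["eef_pos"])*1000
np.save("T8.npy",T)
m=(T[:,0]<-15)&(T[:,0]>-100)&(abs(T[:,1])<30)&(T[:,2]>-25)&(T[:,2]<10); Q=T[m]; print(len(Q))
for x in range(-90,-10,6):
    q=Q[(Q[:,0]>=x)&(Q[:,0]<x+6)]
    if len(q): y=np.sort(q[:,1]); a=y[y>0];b=y[y<=0]; print(x+3,len(q),np.round([b[0],b[-1]],1) if len(b) else '',np.round([a[0],a[-1]],1) if len(a) else '','z',np.round(np.percentile(q[:,2],[5,50,95]),1))
E
```

```text
clock: 19.62
eef_pos: [0.6302, 0.1847, 0.1181]
tool_rot: [0.659, 0.753, 0.0, 0.0]
wrist_force: [-0.7, 0.4, 0.1]
grip_width: 0.0139
gripper_force: 22.0
clock: 19.88
eef_pos: [0.6285, 0.1856, 0.1173]
tool_rot: [0.656, 0.755, -0.0, -0.0]
wrist_force: [-1.0, 0.4, -1.1]
grip_width: 0.014
gripper_force: 22.0
now [0.6285 0.1856 0.1173] yaw 1.711 shift [-0.492  0.069  0.545] turn [-0.001 -0.001  0.015] w 0.014 f [-1.   0.4 -1.1] t 19.88
968
-81 5 [-14.4 -14.3] [12.4 13.8] z [-17.3 -17.  -16.6]
-75 89 [-14.4 -10.8] [10.3 14.5] z [-18.4 -17.4 -11.1]
-69 67 [-14.1 -10.9] [10.2 14.4] z [-18.5 -17.4 -11.1]
-63 40 [-13.4 -10.7] [10.7 13.5] z [-18.5 -17.6 -17. ]
-45 26 [-9.6 -9. ] [ 8.8 10. ] z [-11.   -4.1   1.6]
-39 103 [-8.9 -0.2] [0.4 8.7] z [-19.8 -16.8  -0.2]
-33 184 [-6.9 -0.2] [0.4 7.2] z [-20.4 -19.1 -16.6]
-27 294 [-6.8 -0.2] [0.4 7. ] z [-18.7 -16.3   2. ]
-21 105 [-6.7 -3.4] [3. 7.] z [-18.4 -17.5 -16.4]
-15 55 [-6.7 -3.4] [3.  6.9] z [-18.4 -17.5 -16.5]
```

View pics/w8.png

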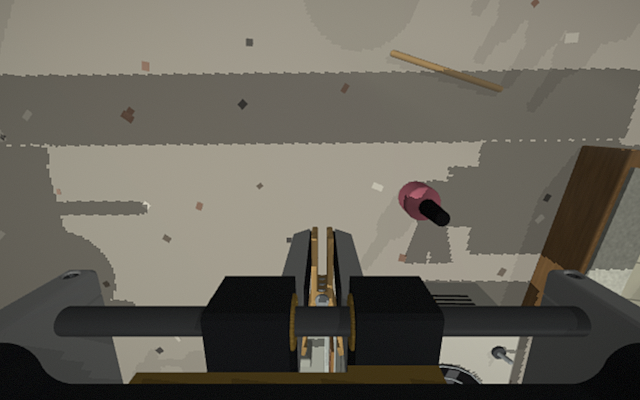

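The clip sits symmetrically, gaping in the fingers at (322,260), with tips 79 mm ahead of the TCP. I'm descending to a pre-pose beside the card.

```bash
python3 -c "
from h import *
to([.6439,.1535,.0355],1.70)"
```

```text
now [0.6282 0.1858 0.1171] yaw 1.712 shift [-0.228  0.074  0.544] turn [-0.001 -0.     0.015] w 0.0138 f [0.4 0.2 0.2] t 19.93
```

```bash
python3 -m crank '[[[-0.08,0.03,0.12],[0,0,0.015]],[[-0.16,0.05,0.26],[0,0,0.015]],[[-0.23,0.075,0.4],[0,0,0.015]],[[-0.23,0.075,0.52],[0,0,0.015]],[[-0.23,0.075,0.545],[0,0,0.015]]]'
python3 -m crank '[[[0,0,0],[0,0,0]],[[0,0,0],[0,0,0]]]'
python3 - <<'E'
from h import *
to([.6489,.1158,.0355],1.70)
D=np.array([.7694,.0186,0]); r=R.from_euler("z",.130)
ims=[]
for n in ("scene","side"):
    p=robot.camera(n); save(p,n+"9.png"); W=r.inv().apply(world(p)-D)*1000; np.save(n+"9.npy",W)
    def box(x0,x1,y0,y1,z0,z1): 
        m=(W[:,0]>x0)&(W[:,0]<x1)&(W[:,1]>y0)&(W[:,1]<y1)&(W[:,2]>z0)&(W[:,2]<z1); return W[m]
    c=box(-125,-90,-60,60,25,74); print(n,"card x",np.round(np.percentile(c[:,0],[2,25,50,75,98]),1),"y",np.round(np.percentile(c[:,1],[1,99]),1),np.round(np.polyfit(c[:,1],c[:,0],1),3))
    c=box(-140,-75,62,100,25,60); print("clip",len(c),"x",np.round(np.percentile(c[:,0],[2,50,98]),1),"y",np.round(np.percentile(c[:,1],[1,99]),1),"z",np.round(np.percentile(c[:,2],[2,98]),1))
    c=box(-75,75,-100,100,78,86); print("hood",np.round(np.percentile(c,[.5,99.5],axis=0)[:,:2],1).tolist())
    ims.append(cv2.resize(p["image"][130:280,200:440],None,fx=2.5,fy=2,interpolation=cv2.INTER_CUBIC))
cv2.imwrite("pics/c9.png",np.vstack(ims)[:,:,::-1])
E
```

```text
clock: 20.55
eef_pos: [0.6432, 0.1522, 0.0322]
tool_rot: [0.661, 0.75, -0.002, -0.002]
wrist_force: [-0.3, -0.1, -0.4]
grip_width: 0.0141
gripper_force: 22.0
clock: 20.8
eef_pos: [0.646, 0.153, 0.0363]
tool_rot: [0.661, 0.751, 0.001, 0.001]
wrist_force: [-0.6, 0.6, -1.2]
grip_width: 0.0139
gripper_force: 22.0
now [0.646  0.153  0.0363] yaw 1.698 shift [-0.249 -0.012  0.005] turn [ 0.003 -0.    -0.003] w 0.0139 f [-0.6  0.6 -1.2] t 20.8
scene card x [-108.1 -106.5 -105.8 -105.2 -104. ] y [-52.9  48. ] [-1.00000e-03 -1.05892e+02]
clip 86 x [-120.2 -114.6  -88.6] y [68.7 99.7] z [33.1 55.3]
hood [[-63.3, -87.5], [64.9, 80.8]]
side card x [-108.8 -106.2 -104.9 -103.5 -100.9] y [-48.   52.3] [ 1.00000e-03 -1.04843e+02]
clip 36 x [-94.6 -89.5 -86.2] y [75.4 98.5] z [33.4 53.7]
hood [[-62.2, -80.5], [67.0, 88.1]]
```

View pics/c9.png

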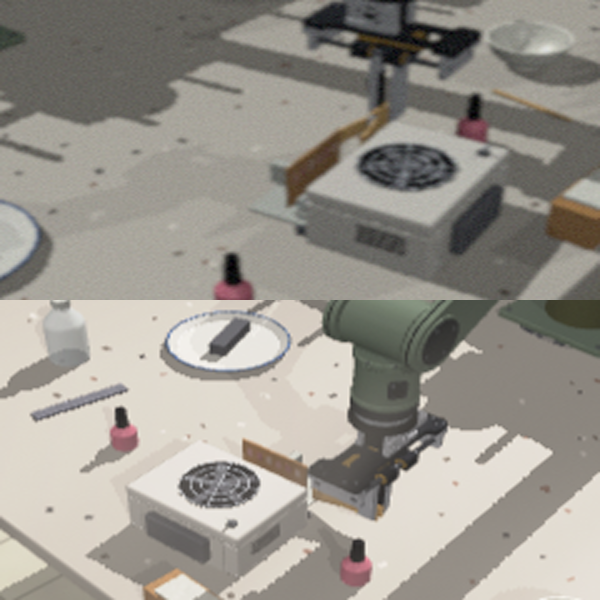

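Top: the gaping clip is just left of the card (375,115), in line with its edge. Bottom: the same from the left, with hood and bottles undisturbed. I'm sliding in.

```bash
python3 -m crank '[[[0,-0.015,0],[0,0,0]],[[-0.06,-0.015,0],[0,0,0]],[[-0.12,-0.015,0],[0,0,0]],[[-0.18,-0.015,0],[0,0,0]],[[-0.22,-0.015,0],[0,0,0]]]'
python3 -m crank '[[[-0.03,0,0],[0,0,0]],[[-0.03,0,0],[0,0,0]],[[-0.03,0,0],[0,0,0]]]'
python3 - <<'E'
from h import *
to([.6489,.1158,.0355],1.70)
D=np.array([.7694,.0186,0]); r=R.from_euler("z",.130)
print("tcp dryer",r.inv().apply(np.array(robot.observe()["eef_pos"])-D))
ims=[]
for n in ("scene","side","wrist"):
    p=robot.camera(n); W=r.inv().apply(world(p)-D)*1000; np.save(n+"10.npy",W)
    def box(x0,x1,y0,y1,z0,z1): 
        m=(W[:,0]>x0)&(W[:,0]<x1)&(W[:,1]>y0)&(W[:,1]<y1)&(W[:,2]>z0)&(W[:,2]<z1); return W[m]
    for y in range(28,64,4):
        c=box(-135,-75,y,y+4,25,78); print(n,y+2,len(c),np.round(np.sort(c[:,0])[:: max(1,len(c)//8)],1),np.round(c[:,2].max(),1) if len(c) else '')
    c=box(-125,-90,-60,30,25,74); print("card x",np.round(np.percentile(c[:,0],[2,50,98]),1) if len(c) else '')
    ims.append(p["image"])
a=cv2.resize(ims[0][150:250,270:390],(480,400),interpolation=cv2.INTER_CUBIC)
b=cv2.resize(ims[2][230:400,240:400],(320,400),interpolation=cv2.INTER_CUBIC)
cv2.imwrite("pics/c10.png",np.hstack([a,b])[:,:,::-1])
E
```

```text
clock: 21.52
eef_pos: [0.6472, 0.1185, 0.0352]
tool_rot: [0.661, 0.75, -0.0, 0.0]
wrist_force: [-0.5, -0.3, -0.5]
grip_width: 0.0134
gripper_force: 22.0
clock: 21.9
eef_pos: [0.6476, 0.1153, 0.0352]
tool_rot: [0.661, 0.75, 0.0, -0.0]
wrist_force: [0.5, -0.8, -0.7]
grip_width: 0.0138
gripper_force: 22.0
now [0.6476 0.1153 0.0352] yaw 1.698 shift [ 0.002  0.009 -0.002] turn [-0.    -0.    -0.003] w 0.0138 f [ 0.5 -0.8 -0.7] t 21.9
tcp dryer [-0.10822146  0.11163226  0.03517306]
scene 30 16 [-108.3 -106.4 -105.5 -104.9 -104.7  -96.1  -95.7  -93.4] 72.8
scene 34 24 [-124.3 -106.5 -106.4 -105.9 -104.1  -97.1  -94.6  -92.5] 72.3
scene 38 14 [-107.3 -106.9 -106.9 -106.8 -106.6 -106.1 -105.9 -105.7 -105.5 -105.4
 -105.3 -105.1 -105.1  -93.3] 72.1
scene 42 19 [-107.5 -106.2 -106.1 -106.  -105.7 -105.4 -104.9  -95.7  -93.3  -92.7] 72.3
scene 46 10 [-108.6 -107.8 -107.  -106.1 -106.1 -105.5 -105.4 -105.2 -105.   -95.3] 64.9
scene 50 11 [-107.3 -107.2 -107.1 -106.3  -97.8  -97.8  -96.3  -96.3  -95.6  -95.3
  -95. ] 69.1
scene 54 1 [-96.6] 37.0
scene 58 5 [-100.8  -99.   -98.   -97.7  -97.5] 53.3
scene 62 5 [-99.7 -99.2 -99.2 -99.  -98.6] 54.9
card x [-108.5 -105.9 -103.7]
side 30 0 [] 
side 34 0 [] 
side 38 1 [-92.8] 50.3
side 42 3 [-91.7 -90.3 -88.1] 51.9
side 46 4 [-97.2 -94.6 -93.9 -90.9] 53.2
side 50 1 [-96.5] 46.7
side 54 3 [-97.7 -96.1 -92. ] 48.1
side 58 2 [-96.  -94.2] 45.9
side 62 5 [-99.8 -97.3 -96.2 -96.  -94.8] 45.9
card x [-108.6 -104.9 -101.5]
wrist 30 0 [] 
wrist 34 32 [-122.9 -122.2 -120.9 -108.9 -104.8  -96.3  -95.5  -94.8] 59.8
wrist 38 80 [-122.9 -121.5 -120.  -108.2  -98.3  -97.7  -96.9  -95.6] 72.2
wrist 42 104 [-122.8 -120.9 -119.8 -108.9 -108.2 -106.9 -104.8  -96.4] 73.0
wrist 46 66 [-122.  -121.3 -119.9 -107.5 -106.3 -105.7  -97.2  -95.8  -95. ] 73.3
wrist 50 133 [-121.9 -108.2 -107.5 -107.5 -106.9 -106.3 -106.1 -105.6  -96.5] 73.6
wrist 54 0 [] 
wrist 58 0 [] 
wrist 62 0 [] 
card x [-108.9 -108.9 -104.7]
```

View pics/c10.png

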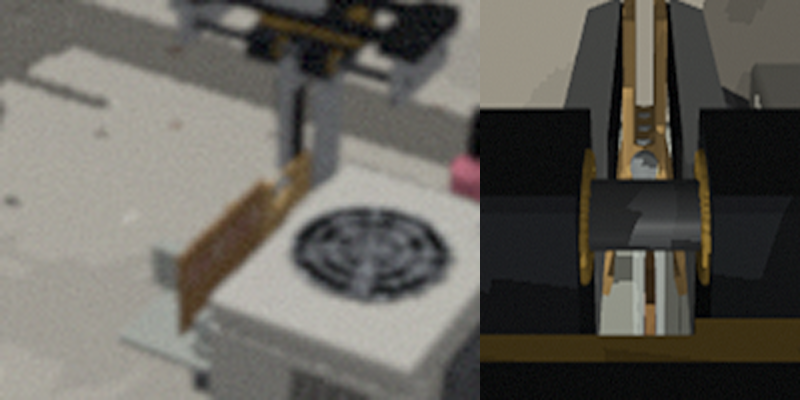

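Left crop: the clip's jaws straddle the card's left edge (295,170). Right crop: the card (650,290) lies between the jaws with gaps on both sides. Nudging 1 mm to centre it.

```bash
python3 -m crank '[[[0,0.008,0],[0,0,0]],[[0,0.008,0],[0,0,0]],[[0,0.008,0],[0,0,0]],[[0,0.008,0],[0,0,0]]]'
python3 - <<'E'
from h import *
D=np.array([.7694,.0186,0]); r=R.from_euler("z",.130)
print("tcp dryer",r.inv().apply(np.array(robot.observe()["eef_pos"])-D))
p=robot.camera("wrist"); W=r.inv().apply(world(p)-D)*1000
c=W[(W[:,0]>-135)&(W[:,0]<-75)&(W[:,1]>34)&(W[:,1]<49)&(W[:,2]>30)&(W[:,2]<78)]
h,e=np.histogram(c[:,0],np.arange(-130,-80,2)); print(dict(zip(e.astype(int).tolist(),h.tolist())))
E
```

```text
clock: 22.55
eef_pos: [0.6488, 0.1152, 0.0352]
tool_rot: [0.661, 0.75, -0.0, -0.0]
wrist_force: [0.4, 0.0, -0.8]
grip_width: 0.014
gripper_force: 22.0
tcp dryer [-0.10702252  0.11145677  0.03520342]
{-130: 0, -128: 0, -126: 0, -124: 0, -122: 42, -120: 42, -118: 0, -116: 0, -114: 0, -112: 0, -110: 21, -108: 65, -106: 47, -104: 0, -102: 0, -100: 0, -98: 26, -96: 51, -94: 27, -92: 0, -90: 0, -88: 0, -86: 0, -84: 0}
```

```bash
python3 -c "
from cell import robot
print(robot.job_done())"
```

```text
the job is handed in; nothing more can be done
None
```

The tray is home against the dryer's rear stop and released, the clip is held wide open around the card's left edge touching nothing, and the job is handed in; I couldn't see the two stands inside the hood to confirm they are still upright.

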